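# Seal the dry box

## Task

The lid of the larger, oblong dry box lies loosely on top with its seal still standing up. Press it down one corner at a time, on the black pad at each corner, pushing each corner fully home before going on to the next, until all four are home and the lid sits flat and sealed. Leave the smaller square box, which is already shut, alone.

Things in the scene. Friction and masses are not known exactly. Their poses are not given: they have to be found in the camera images.
- dry_box: the larger, oblong grey dry box with thick walls, 120 (its x) by 160 (its y) by 55 mm high, fixed to the bench. Origin: centre of its underside, on the bench; z up, y along the long side. It stands at the left or right of the bench, turned up to 20 degrees.
- lid_top (a point): centre of the flat top face of the box's loose aluminium lid (120 x 160 x 8 mm, 0.3 kg, axes along the box's); a vent fitting stands 17 mm over it. Black press pads, 18 mm wide, 2 mm high, at x = +-46, y = +-66 mm. The lid rests on four studs: face 74 mm above the box's origin at the start, 66 mm home. While only some corners are down it tilts, an unpressed corner rising up to 9 mm.
- small_box: the bystander: a smaller, square, grey dry box, 100 by 100 mm, its lid already flat on it (lid face 56 mm above its origin, vent fitting to 73 mm). Fixed to the bench; origin at the centre of its underside. To be left alone.
- stud_near_left (a joint): how far the sealing stud under the lid's corner at -x, +y (in the box's axes) is pressed in: 0 standing up, 0.008 m fully home. It sits at x = +-52, y = +-72 mm of the box, gives way at about 9 N, stops hard at 8 mm and stays where it is left.
- stud_near_right (a joint): how far the sealing stud under the lid's corner at -x, -y (in the box's axes) is pressed in: 0 standing up, 0.008 m fully home. It sits at x = +-52, y = +-72 mm of the box, gives way at about 9 N, stops hard at 8 mm and stays where it is left.
- stud_far_left (a joint): how far the sealing stud under the lid's corner at +x, +y (in the box's axes) is pressed in: 0 standing up, 0.008 m fully home. It sits at x = +-52, y = +-72 mm of the box, gives way at about 9 N, stops hard at 8 mm and stays where it is left.
- stud_far_right (a joint): how far the sealing stud under the lid's corner at +x, -y (in the box's axes) is pressed in: 0 standing up, 0.008 m fully home. It sits at x = +-52, y = +-72 mm of the box, gives way at about 9 N, stops hard at 8 mm and stays where it is left.

How it is judged (in metres and radians):
On the way, in this order (a step that is already met when the one before it is completed fails the run):
1. exactly one of the four corners pressed home, the others still up (((value of joint stud_near_left above 0.0065 m and value of joint each of stud_near_right, stud_far_left, stud_far_right below 0.0065 m) or (value of joint each of stud_near_left, stud_far_left, stud_far_right below 0.0065 m and value of joint stud_near_right above 0.0065 m) or (value of joint each of stud_near_left, stud_near_right, stud_far_right below 0.0065 m and value of joint stud_far_left above 0.0065 m) or (value of joint each of stud_near_left, stud_near_right, stud_far_left below 0.0065 m and value of joint stud_far_right above 0.0065 m))), for 0.2 s.
2. exactly two of the four corners pressed home, the others still up (((value of joint each of stud_near_left, stud_near_right above 0.0065 m and value of joint each of stud_far_left, stud_far_right below 0.0065 m) or (value of joint each of stud_near_left, stud_far_left above 0.0065 m and value of joint each of stud_near_right, stud_far_right below 0.0065 m) or (value of joint each of stud_near_left, stud_far_right above 0.0065 m and value of joint each of stud_near_right, stud_far_left below 0.0065 m) or (value of joint each of stud_near_left, stud_far_right below 0.0065 m and value of joint each of stud_near_right, stud_far_left above 0.0065 m) or (value of joint each of stud_near_left, stud_far_left below 0.0065 m and value of joint each of stud_near_right, stud_far_right above 0.0065 m) or (value of joint each of stud_near_left, stud_near_right below 0.0065 m and value of joint each of stud_far_left, stud_far_right above 0.0065 m))), for 0.2 s.
3. exactly three of the four corners pressed home, the others still up (((value of joint each of stud_near_left, stud_near_right, stud_far_left above 0.0065 m and value of joint stud_far_right below 0.0065 m) or (value of joint each of stud_near_left, stud_near_right, stud_far_right above 0.0065 m and value of joint stud_far_left below 0.0065 m) or (value of joint each of stud_near_left, stud_far_left, stud_far_right above 0.0065 m and value of joint stud_near_right below 0.0065 m) or (value of joint stud_near_left below 0.0065 m and value of joint each of stud_near_right, stud_far_left, stud_far_right above 0.0065 m))), for 0.2 s.
At the end, for the whole second after the job is handed in: All four studs are pressed in at least 6.5 of their 8 mm, and the lid lies on them: its top face at most 68.5 mm above the box's origin (home is 66), level within 1.7 degrees, centred within 10 mm (value of joint each of stud_near_left, stud_near_right, stud_far_left, stud_far_right above 0.0065 m and z of lid_top in the frame of dry_box below 0.0685 m and angle between the z axis of lid_top and the z axis of dry_box, either way round below 0.03 rad and horizontal distance between lid_top and dry_box below 0.01 m); the robot touches nothing.
It fails at once if the smaller box is pushed (more than 4 N) (contact force between any of the fingers, the arm and small_box above 4 N).
It also fails if it takes over 48 s, if anything falls off the work surface, if the arm or the gripper's body presses on something with over 40 N, if the wrist force passes 120 N, or if a joint passes its speed limit or range.

## Robot

A 6-joint arm with a two-finger parallel gripper is mounted at the origin on a cart in front of the work surface, level with it; the furniture and walls round the work are solid. World frame = base frame: x ahead of the robot, y to its left, z up, the work surface at z = 0. Lengths are in mm, angles in rad, forces in N, time in s.
With the tool pointing down it reaches from about 350 to 775 mm from the base axis. Payload 7.3 kg.
Tool frame: the origin (TCP) lies at the very end of the fingers, on their centre line; the grasp point (between the pads) lies 19 mm behind it; z points along the fingers, y is the line along which they close (so a half turn about z gives the same grasp; the last joint's range is limited). The gripper opens to 92 mm and grips with 3 to 60 N. Pads are 19 mm wide; open, the fingers measure 130 mm over their backs; the gripper's body (75 mm by 190 mm) begins 47 mm behind the grasp point.
Start: joints at [-1.325, 0.342, 1.524, -0, 1.275, -0.146], TCP at [200.496, -485.228, 226.741] pointing down, gripper open.
Joint ranges: [-2.53, 2.53], [-0.77, 2.02], [0.04, 2.7], [-1, 4.14], [0.28, 2.66], [-3.11, 3.11]. Speed limits (rad/s): [2.57, 2.57, 3.14, 3.14, 3.14, 3.14].

## Interface

Orientations are given as [roll, pitch, yaw] about the fixed x, y, z axes, in that order (R = Rz(yaw) Ry(pitch) Rx(roll)).
In Python, from plant import get_obs, capture, close_job gives the robot as it stands. The module is installed in compiled form; this text tells all that it offers.
- The arm moves only by the shell command python3 -m handwheel 'ROWS'. ROWS is JSON, a list of rows, each a list of 3 entries, a list of its own where there are three numbers: the turn, a rotation vector about the tool's x, y, z in degrees, then the shift along the tool's x, y, z in m, then the opening, from 0 (shut) to 1 (fully open). A call has 1 to 12 rows; each row is the pose to reach, as a shift and turn from the pose commanded when the call began, along the tool's axes at that moment; what a row does not reach only later rows make up. A row lasts 1/10 s, in which the tool goes at most 50 mm and 8.59 degrees, less where a joint would pass 70% of its speed; a pose out of reach is approached as far as the arm can. A call with a gripper value outside its range is refused whole. The fingers move at their own pace and stop on an object; the grip force is fixed at half the most. Time passes only in rows, so rows that repeat a pose let the fingers close. It gives the time, the measured TCP pose, the force, the opening and the grip force at its end, in the units of the state.
- get_obs(): the state, without advancing time (a new reading comes with each control period).
- capture(name): name is "scene" or "top"; returns a dict with "image" (384x512x3 uint8, red, green, blue), "depth" (384x512 float32, mm along the optical axis (not along the pixel's ray), 0 where there is no reading), "fx", "fy", "cx", "cy" (pixels), "camera_from_world" (4x4, takes a point from world to camera coordinates). Camera axes: x right, y down, z forward; pixel columns grow to the right and rows downward; lengths in mm; the calibration is good to about 2 mm. A picture is of the moment at which its call begins.
- close_job(): hands the job in; it is judged then, once.
The state is a dict: "time": time; "joint_positions": joint angles; "dq": joint speeds; "tau": joint torques, N m; "tool_pos": TCP position; "tcp_rot": TCP orientation; "contact_force": force on the tool from outside, world axes, zero at the start; "moment": the same for the moment, N m; "grip_width": finger opening in mm; "finger_force": force on a finger pad.
Only numpy, scipy, OpenCV 4.12 (cv2) and the standard library are available. Lean on these libraries where they do the work, as an engineer would, in place of code of your own. Each camera call takes 0.05 s, during which the arm holds its last target. There are 200 camera calls.

## Working session

There is one attempt and no reset: what is moved stays moved. The work goes in short steps, Python scripts to look and compute and a shell command to move; the robot and the scene stay as the last step left them, time stands still between calls to the robot, and variables do not carry over. Pictures are saved under pics/ and viewed, at most 10 in all, crops included, and the job is handed in when it is done.

```bash
mkdir -p pics; python3 - <<'E'
from plant import *
import cv2,numpy as np,pickle
o=get_obs();print(o)
for n in("top","scene"):
    c=capture(n);pickle.dump(c,open(n+".pkl","wb"));cv2.imwrite(f"pics/{n}0.png",c["image"][:,:,::-1])
    print(n,c["fx"],c["cx"],c["cy"],np.round(c["camera_from_world"],3).tolist())
E
```

```text
{'time': 0.0, 'joint_positions': array([-1.32494430e+00,  3.42683393e-01,  1.52500380e+00,  1.28566942e-05,
        1.27539776e+00, -1.46030872e-01]), 'dq': array([ 5.36913626e-04, -1.25474574e-03,  8.04971498e-04, -8.34925567e-04,
       -1.00497109e-03, -3.69105426e-06]), 'tau': array([-4.90674047e-04, -4.31242311e+01, -2.44218081e+01,  7.19103660e-02,
        5.59554622e-02, -1.23572936e-04]), 'tool_pos': array([ 200.42354538, -484.8039735 ,  226.0699898 ]), 'tcp_rot': array([-3.14011803e+00, -2.29310651e-04,  3.91878979e-01]), 'contact_force': array([ 0.73005728, -0.2015251 ,  0.2806811 ]), 'moment': array([-0.02680169,  0.04542676,  0.0018548 ]), 'finger_force': 0.0, 'grip_width': 91.92538463451108}
top 454.32814332424965 256.0322118920715 188.37337270212942 [[0.091, -0.996, 0.004, -48.637], [-0.972, -0.09, -0.218, 521.239], [0.218, 0.017, -0.976, 1540.163], [0.0, 0.0, 0.0, 1.0]]
scene 490.3059667189421 249.4369344243556 190.13158001779667 [[0.57, -0.821, -0.005, -274.722], [-0.589, -0.405, -0.699, 323.688], [0.572, 0.401, -0.715, 1534.659], [0.0, 0.0, 0.0, 1.0]]
```

View pics/top0.png

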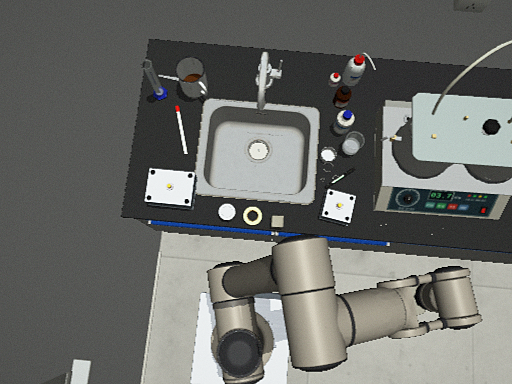

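View pics/scene0.png

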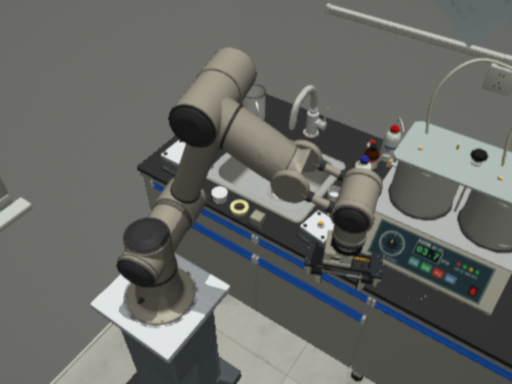

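The top view shows the oblong lid at about (170,187), with pads near (150,172), (191,173), (150,201) and (191,203). The small box is at (339,206), and the arm hovers on the right, near the small box. Next I'll measure the lid.

```bash
cat > h.py <<'E'
import numpy as np
def ray(c,u,v,z):
    T=np.array(c["camera_from_world"]);R=T[:3,:3];o=-R.T@T[:3,3]
    d=R.T@np.array([(u-c["cx"])/c["fx"],(v-c["cy"])/c["fy"],1.]);return o+d*(z-o[2])/d[2]
def lid(c,x0,x1,y0,y1,z):
    import cv2
    g=cv2.cvtColor(c["image"],cv2.COLOR_RGB2GRAY)[y0:y1,x0:x1]
    m=(g>150).astype(np.uint8);cs,_=cv2.findContours(m,0,2);k=cv2.convexHull(max(cs,key=cv2.contourArea))
    hull=np.zeros_like(m);cv2.fillPoly(hull,[k],1)
    W=np.array([ray(c,p[0][0]+x0,p[0][1]+y0,z)[:2] for p in k],np.float32)
    n,l,s,ce=cv2.connectedComponentsWithStats(((g<90)&(hull>0)).astype(np.uint8))
    out=[]
    for i in range(1,n):
        w=np.clip(120-g.astype(float),0,None)*(l==i);Y,X=np.mgrid[y0:y1,x0:x1]
        u,v=(X*w).sum()/w.sum(),(Y*w).sum()/w.sum()
        out.append((s[i,4],u,v,*ray(c,u,v,z+2)))
    return cv2.minAreaRect(W),np.array(out)
E
python3 - <<'E'
from h import *
import pickle,cv2
np.set_printoptions(suppress=True,precision=1)
c=pickle.load(open("top.pkl","rb"))
r,p=lid(c,138,204,160,216,74);print(r);print(p)
r,p=lid(c,315,360,183,228,56);print(r);print(p)
im=c["image"][155:220,130:370,::-1];cv2.imwrite("pics/crop.png",cv2.resize(im,None,fx=3.3,fy=3.3,interpolation=0))
d=c["depth"];
T=np.array(c["camera_from_world"]);R=T[:3,:3]
for u,v in[(160,187),(180,180),(180,195),(230,205)]:
    q=np.array([(u-c["cx"])/c["fx"],(v-c["cy"])/c["fy"],1])*d[v,u];print(R.T@(q-T[:3,3]))
E
```

```text
((513.697998046875, 285.28436279296875), (160.82943725585938, 200.97604370117188), 6.702967166900635)
[[260.  179.9 166.2 574.2 272.6  76. ]
 [ 14.  152.3 171.5 546.2 366.2  76. ]
 [ 13.  189.7 175.2 544.9 234.4  76. ]
 [ 95.  194.5 191.6 488.4 210.5  76. ]
 [  2.  147.  177.4 523.3 381.7  76. ]
 [  2.  146.  184.3 498.5 381.7  76. ]
 [  1.  170.  187.  496.7 297.3  76. ]
 [  1.  145.  191.  474.6 381.7  76. ]
 [ 14.  148.5 197.3 453.8 366.4  76. ]
 [ 16.  186.3 200.7 453.8 234.8  76. ]
 [  2.  151.4 202.  438.2 354.1  76. ]
 [  3.  161.6 203.  438.  318.5  76. ]
 [  4.  172.2 204.  437.8 281.9  76. ]
 [  3.  182.8 205.  437.7 245.   76. ]]
((489.8705139160156, -292.7675476074219), (101.7462387084961, 99.50910186767578), 80.36348724365234)
[[   1.   332.   189.   545.8 -266.9   58. ]
 [   1.   336.   190.   543.5 -281.1   58. ]
 [  11.   330.6  192.6  532.3 -262.6   58. ]
 [   1.   326.   193.   529.5 -246.7   58. ]
 [   1.   325.   197.   514.9 -244.    58. ]
 [   8.   351.1  197.8  520.5 -335.2   58. ]
 [   1.   355.   200.   513.8 -349.2   58. ]
 [   2.   324.   201.4  498.9 -241.5   58. ]
 [   2.   354.   204.5  497.4 -346.5   58. ]
 [   1.   323.   206.   482.2 -239.    58. ]
 [   1.   322.   210.   467.8 -236.3   58. ]
 [   1.   353.   209.   481.2 -343.7   58. ]
 [   9.   325.9  212.6  460.  -250.5   58. ]
 [   2.   352.   213.6  464.7 -341.    58. ]
 [   1.   326.   217.   444.5 -251.6   58. ]
 [   1.   330.   218.   442.2 -265.6   58. ]
 [   8.   346.8  217.9  447.9 -323.6   58. ]
 [   1.   351.   218.   448.9 -338.2   58. ]
 [   1.   334.   219.   440.  -279.7   58. ]
 [   1.   338.   220.   437.8 -293.7   58. ]
 [   1.   342.   221.   435.6 -307.6   58. ]
 [   1.   346.   222.   433.4 -321.6   58. ]]
[493.  331.2  78.7]
[526.  267.   70.4]
[471.7 259.   76.4]
[460.7  86.3  31.1]
```

View pics/crop.png

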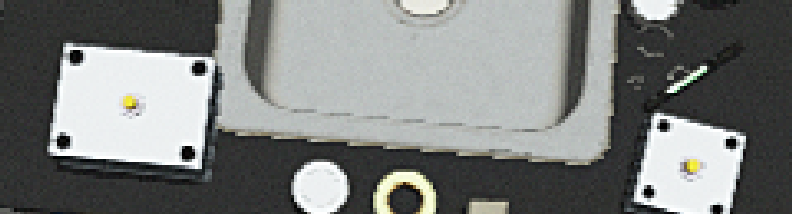

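The pads measure 132 by 92 mm apart, which matches the given sizes. The lid is centred at about (500,300) with yaw near 0. I'll move clear at height first, gripper shutting and tool turned to yaw 0.

```bash
python3 -m handwheel '[[[0,0,22.45],[0.444,-0.341,0],0],[[0,0,22.45],[0.444,-0.341,0],0],[[0,0,22.45],[0.444,-0.341,0],0],[[0,0,22.45],[0.444,-0.341,0],0],[[0,0,22.45],[0.444,-0.341,0],0],[[0,0,22.45],[0.444,-0.341,0],0],[[0,0,22.45],[0.444,-0.341,0],0],[[0,0,22.45],[0.444,-0.341,0],0],[[0,0,22.45],[0.444,-0.341,0],0],[[0,0,22.45],[0.444,-0.341,0],0],[[0,0,22.45],[0.444,-0.341,0],0],[[0,0,22.45],[0.444,-0.341,0],0]]'
```

```text
time: 1.3
tool_pos: [481.9, 3.4, 226.3]
tcp_rot: [-3.14, -0.0, 0.004]
contact_force: [-0.1, -0.4, -0.8]
grip_width: 1.9
finger_force: 0.0
```

```bash
python3 -m handwheel '[[[0,0,0.2],[-0.027,-0.363,0],0],[[0,0,0.2],[-0.027,-0.363,0],0],[[0,0,0.2],[-0.027,-0.363,0],0],[[0,0,0.2],[-0.027,-0.363,0],0],[[0,0,0.2],[-0.027,-0.363,0],0],[[0,0,0.2],[-0.027,-0.363,0],0],[[0,0,0.2],[-0.027,-0.363,0],0],[[0,0,0.2],[-0.027,-0.363,0],0],[[0,0,0.2],[-0.027,-0.363,0.05],0],[[0,0,0.2],[-0.027,-0.363,0.09],0],[[0,0,0.2],[-0.027,-0.363,0.12],0],[[0,0,0.2],[-0.027,-0.363,0.12],0]]'; python3 - <<'E'
from plant import *
import cv2
for n in("top","scene"):
    c=capture(n);print(c["image"].shape)
    im=c["image"][130:220,110:230,::-1] if n=="top" else c["image"][80:220,120:300,::-1]
    cv2.imwrite(f"pics/{n}1.png",cv2.resize(im,None,fx=4,fy=4))
E
```

```text
time: 2.5
tool_pos: [451.3, 359.7, 102.2]
tcp_rot: [3.136, 0.008, -0.004]
contact_force: [0.1, -0.8, -0.5]
grip_width: 0.3
finger_force: 0.0
(384, 512, 3)
(384, 512, 3)
```

View pics/scene1.png

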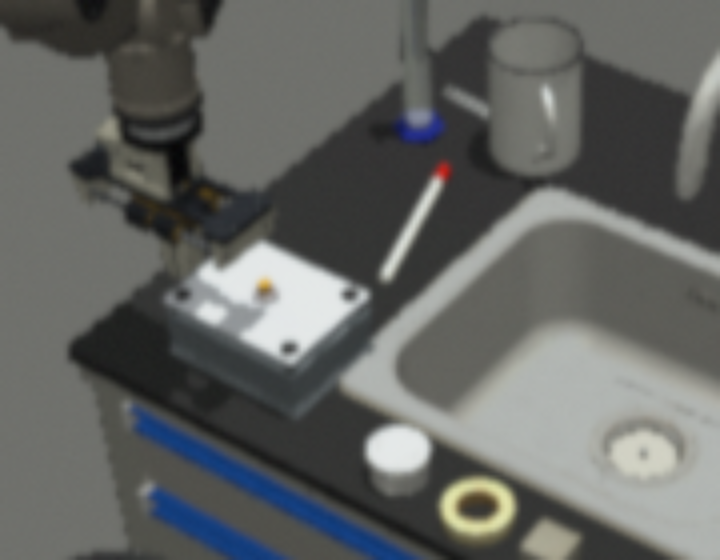

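The scene crop shows the fingertips near (190,270), just above the near-left pad at (182,293). The other pads are at (290,347) and (349,293). I'll let the arm settle and come lower.

```bash
python3 -m handwheel '[[[0,0,0],[0,0,0.01],0],[[0,0,0],[0,0,0.015],0],[[0,0,0],[0,0,0.015],0]]'; python3 -c "
from plant import *
print(get_obs()['tool_pos'],get_obs()['tcp_rot'])"
```

```text
time: 2.9
tool_pos: [453.6, 362.3, 91.8]
tcp_rot: [3.141, -0.0, -0.004]
contact_force: [-0.4, -0.4, -0.4]
grip_width: 0.7
finger_force: 0.0
[453.62966035 362.28002133  91.75626759] [ 3.14146080e+00 -4.46417602e-05 -3.65437722e-03]
```

```bash
python3 -m handwheel '[[[0,0,0],[0,-0.004,0.006],0],[[0,0,0],[0,-0.004,0.012],0],[[0,0,0],[0,-0.004,0.014],0],[[0,0,0],[0,-0.004,0.016],0],[[0,0,0],[0,-0.004,0.018],0],[[0,0,0],[0,-0.004,0.02],0],[[0,0,0],[0,-0.004,0.021],0],[[0,0,0],[0,-0.004,0.022],0],[[0,0,0],[0,-0.004,0.023],0],[[0,0,0],[0,-0.004,0.024],0],[[0,0,0],[0,-0.004,0.024],0]]'
```

```text
time: 4.0
tool_pos: [453.1, 367.0, 69.3]
tcp_rot: [-3.141, 0.0, -0.003]
contact_force: [-5.1, -0.3, 12.7]
grip_width: 0.3
finger_force: 6.4
```

```bash
python3 -m handwheel '[[[0,0,0],[0,0,0.001],0],[[0,0,0],[0,0,0.002],0],[[0,0,0],[0,0,0.002],0]]'
```

```text
time: 4.3
tool_pos: [453.1, 367.0, 68.9]
tcp_rot: [-3.14, -0.001, -0.003]
contact_force: [-9.7, -2.7, 24.4]
grip_width: 0.5
finger_force: 12.2
```

Hard stop reached: 24 N at z 68.9. Next is far-left, at +92 mm in x.

```bash
python3 -m handwheel '[[[0,0,0],[0,0,-0.015],0],[[0,0,0],[0,0,-0.032],0],[[0,0,0],[0.046,0,-0.032],0],[[0,0,0],[0.092,0,-0.032],0],[[0,0,0],[0.092,0,-0.032],0],[[0,0,0],[0.092,0,-0.032],0],[[0,0,0],[0.092,0,-0.032],0]]'; python3 - <<'E'
from plant import *
import cv2
c=capture("scene");im=c["image"][80:220,120:300,::-1];cv2.imwrite("pics/s2.png",cv2.resize(im,None,fx=4,fy=4))
print(get_obs()['tool_pos'])
E
```

```text
time: 5.0
tool_pos: [544.6, 366.1, 97.2]
tcp_rot: [3.141, 0.001, -0.003]
contact_force: [-0.1, 0.3, -1.2]
grip_width: 0.4
finger_force: 0.0
[544.52320858 366.24549225  97.51474711]
```

View pics/s2.png

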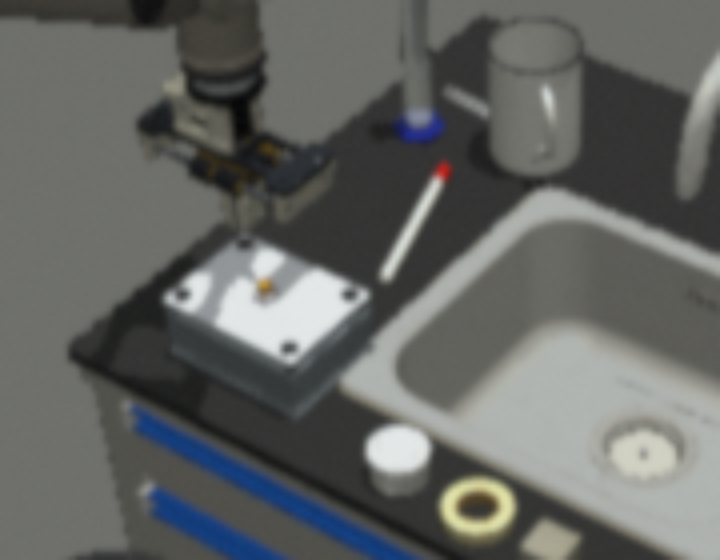

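The picture shows the lid unmoved, with the fingertips over the far-left pad at (245,243). Pressing.

```bash
python3 -m handwheel '[[[0,0,0],[0.001,0,0.012],0],[[0,0,0],[0.001,0,0.018],0],[[0,0,0],[0.001,0,0.02],0],[[0,0,0],[0.001,0,0.022],0],[[0,0,0],[0.001,0,0.024],0],[[0,0,0],[0.001,0,0.026],0],[[0,0,0],[0.001,0,0.028],0],[[0,0,0],[0.001,0,0.029],0],[[0,0,0],[0.001,0,0.03],0],[[0,0,0],[0.001,0,0.031],0],[[0,0,0],[0.001,0,0.032],0],[[0,0,0],[0.001,0,0.032],0]]'
```

```text
time: 6.25
tool_pos: [546.7, 366.7, 68.4]
tcp_rot: [-3.14, -0.001, -0.003]
contact_force: [-7.3, -1.2, 16.5]
grip_width: 0.6
finger_force: 8.5
```

```bash
python3 -m handwheel '[[[0,0,0],[0,0,0.001],0],[[0,0,0],[0,0,0.002],0],[[0,0,0],[0,0,0.002],0]]'
```

```text
time: 6.55
tool_pos: [546.7, 366.8, 68.2]
tcp_rot: [-3.14, -0.002, -0.003]
contact_force: [-10.1, -3.6, 26.5]
grip_width: 0.4
finger_force: 13.3
```

Home. Next is far-right.

```bash
python3 -m handwheel '[[[0,0,0],[0,0,-0.015],0],[[0,0,0],[0,0,-0.032],0],[[0,0,0],[-0.001,0.045,-0.032],0],[[0,0,0],[-0.001,0.09,-0.032],0],[[0,0,0],[-0.001,0.132,-0.032],0],[[0,0,0],[-0.001,0.132,-0.032],0],[[0,0,0],[-0.001,0.132,-0.032],0],[[0,0,0],[-0.001,0.132,-0.032],0]]'; python3 -c "
from plant import *
import cv2
c=capture('scene');cv2.imwrite('pics/s3.png',cv2.resize(c['image'][80:220,120:300,::-1],None,fx=4,fy=4))"
```

```text
time: 7.35
tool_pos: [545.6, 235.0, 95.8]
tcp_rot: [-3.141, -0.001, -0.003]
contact_force: [0.2, 0.3, 0.1]
grip_width: 0.4
finger_force: 0.0
```

View pics/s3.png

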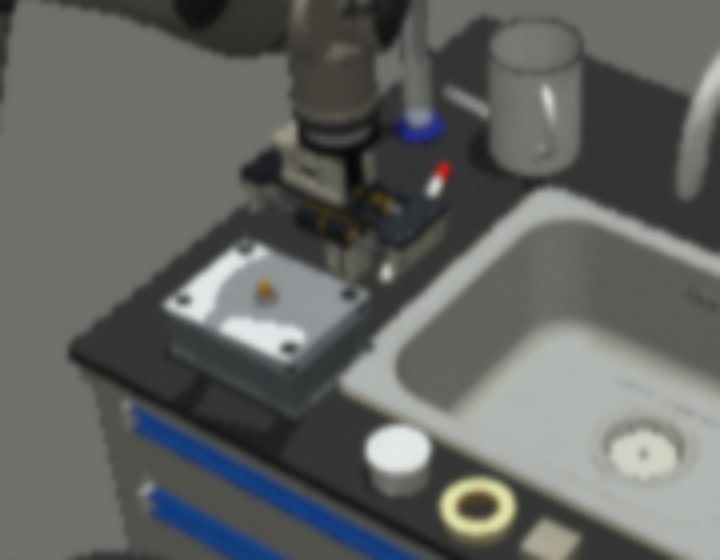

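The left-hand pads now sit lower, (247,248) and (183,299), so the lid is tilted left as expected. The tip is over the far-right pad at (348,294). Pressing.

```bash
python3 -m handwheel '[[[0,0,0],[0,0,0.01],0],[[0,0,0],[0,0,0.016],0],[[0,0,0],[0,0,0.018],0],[[0,0,0],[0,0,0.02],0],[[0,0,0],[0,0,0.022],0],[[0,0,0],[0,0,0.024],0],[[0,0,0],[0,0,0.026],0],[[0,0,0],[0,0,0.028],0],[[0,0,0],[0,0,0.029],0],[[0,0,0],[0,0,0.03],0],[[0,0,0],[0,0,0.031],0],[[0,0,0],[0,0,0.031],0]]'
```

```text
time: 8.6
tool_pos: [545.5, 234.1, 68.4]
tcp_rot: [3.142, -0.002, -0.003]
contact_force: [-9.3, -4.4, 27.4]
grip_width: 0.5
finger_force: 13.0
```

Hard stop again: 27 N at z 68.4. Last is near-right.

```bash
python3 -m handwheel '[[[0,0,0],[0,0,-0.015],0],[[0,0,0],[0,0,-0.034],0],[[0,0,0],[-0.045,0,-0.034],0],[[0,0,0],[-0.091,0,-0.034],0],[[0,0,0],[-0.091,0,-0.034],0],[[0,0,0],[-0.091,0,-0.034],0],[[0,0,0],[-0.091,0,-0.034],0]]'; python3 -c "
from plant import *
import cv2
c=capture('scene');cv2.imwrite('pics/s4.png',cv2.resize(c['image'][80:220,120:300,::-1],None,fx=4,fy=4))"
```

```text
time: 9.3
tool_pos: [455.7, 234.8, 99.2]
tcp_rot: [-3.141, -0.002, -0.004]
contact_force: [0.2, 0.2, 0.2]
grip_width: 0.6
finger_force: 0.0
```

View pics/s4.png

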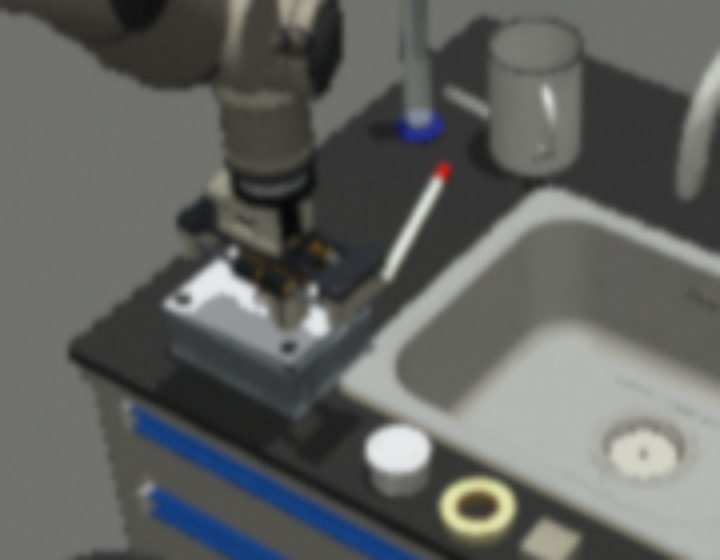

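The tip at (289,322) is directly above the near-right pad at (289,347), which is still up. Pressing.

```bash
python3 -m handwheel '[[[0,0,0],[-0.001,0,0.012],0],[[0,0,0],[-0.001,0,0.019],0],[[0,0,0],[-0.001,0,0.021],0],[[0,0,0],[-0.001,0,0.023],0],[[0,0,0],[-0.001,0,0.025],0],[[0,0,0],[-0.001,0,0.027],0],[[0,0,0],[-0.001,0,0.029],0],[[0,0,0],[-0.001,0,0.031],0],[[0,0,0],[-0.001,0,0.032],0],[[0,0,0],[-0.001,0,0.033],0],[[0,0,0],[-0.001,0,0.035],0],[[0,0,0],[-0.001,0,0.035],0]]'
```

```text
time: 10.55
tool_pos: [453.6, 234.4, 67.6]
tcp_rot: [-3.141, -0.003, -0.003]
contact_force: [-11.3, -8.1, 41.1]
grip_width: 0.4
finger_force: 20.4
```

Home at 41 N. I'll retract and move clear to the right so I can check the lid.

```bash
python3 -m handwheel '[[[0,0,0],[0,0,-0.02],0],[[0,0,0],[0,0,-0.07],0],[[0,0,0],[0,0,-0.12],0],[[0,0,0],[0,0.05,-0.12],0],[[0,0,0],[0,0.1,-0.12],0],[[0,0,0],[0,0.15,-0.12],0],[[0,0,0],[0,0.2,-0.12],0],[[0,0,0],[0,0.25,-0.12],0],[[0,0,0],[0,0.25,-0.12],0],[[0,0,0],[0,0.25,-0.12],0],[[0,0,0],[0,0.25,-0.12],0]]'; python3 - <<'E'
from plant import *
from h import *
import cv2
np.set_printoptions(suppress=True,precision=1)
c=capture("top");r,p=lid(c,138,204,160,216,66);print(p[(p[:,0]>8)&(p[:,0]<25)])
c=capture('scene');cv2.imwrite('pics/s5.png',cv2.resize(c['image'][80:220,120:300,::-1],None,fx=4,fy=4))
E
```

```text
time: 11.65
tool_pos: [452.4, -14.5, 183.5]
tcp_rot: [-3.141, 0.0, -0.003]
contact_force: [0.8, 0.2, -0.2]
grip_width: 0.2
finger_force: 0.0
[[ 16.  152.7 172.2 545.9 366.7  68. ]
 [ 15.  189.9 175.5 546.1 234.8  68. ]
 [ 15.  149.  197.4 454.9 366.8  68. ]
 [ 16.  186.5 201.  454.1 235.3  68. ]]
```

View pics/s5.png

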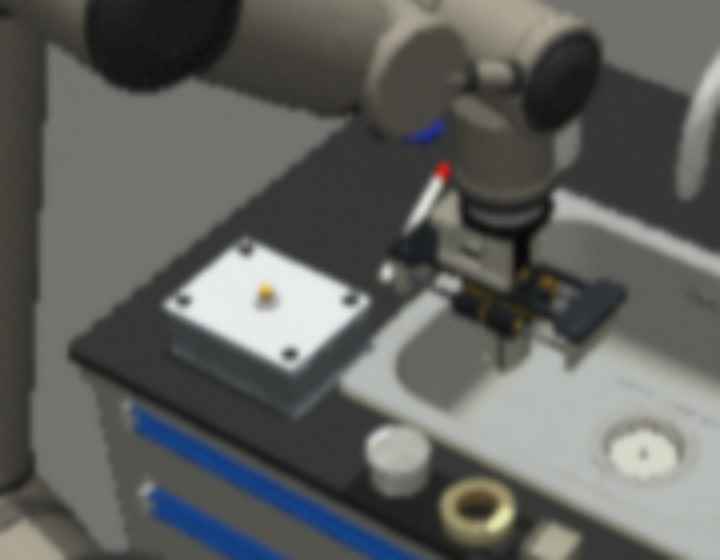

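All four pads are lower, at (183,300), (247,249), (349,299) and (290,353), and the lid is level and centred. The arm is touching nothing, so I'm handing in.

```bash
python3 -c "
from plant import *
print(close_job())"
```

```text
the job is handed in; nothing more can be done
None
```

I pressed all four corners to the hard stop one at a time (near-left, far-left, far-right, near-right). The final pictures show the lid flat and centred, the small box was left alone, and I handed the job in at about 12 s; no verdict came back.

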